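# Load the turbidity meter and close its light hatch

## Robot

A 6-joint arm with a two-finger parallel gripper is mounted at the origin on the work surface. World frame = base frame: x ahead of the robot, y to its left, z up, the work surface at z = 0. Lengths are in m, angles in rad, forces in N, time in s.
With the tool pointing down it reaches from about 0.4 to 0.825 m from the base axis. Payload 7 kg.
Tool frame: the origin (TCP) lies at the centre of the arm's flange, where the gripper is bolted on; the fingertips stand 178 mm ahead of it and the grasp point (between the pads) lies 159 mm ahead of it (arm.tip_reach is the distance from the TCP to the fingertips, in m); z points along the fingers, y is the direction in which the jaws open and shut (so a half turn about z gives the same grasp; the last joint's range is limited). The gripper opens to 88 mm and grips with 3 to 60 N. Pads are 19 mm wide; open, the fingers measure 130 mm over their backs; the gripper's body (78 mm by 193 mm) begins 47 mm behind the grasp point.
Start: joints at [-0.902, 0.359, 0.012, 0, -1.224, -0.288], TCP at [0.251, -0.627, 0.405] pointing down, gripper open.
Joint ranges: [-3.07, 3.07], [-1.43, 2.12], [-1.02, 1.25], [-3.03, 1.67], [-3.05, -0], [-3.03, 3.03]. Speed limits (rad/s): [2.39, 2.39, 3.01, 3.14, 3.14, 3.14].

## Interface

Orientations are given as [roll, pitch, yaw] about the fixed x, y, z axes, in that order (R = Rz(yaw) Ry(pitch) Rx(roll)).
In Python, from station import arm gives the robot as it stands.
- The arm moves only by the shell command python3 -m inch 'ROWS' [OPENING] [FORCE]. ROWS is JSON, a list that holds one entry, the list of rows, each a list of 6 numbers: the shift along the world's x, y, z in units of 200 mm (1.0 is 200 mm), then the turn, a rotation vector about the world's x, y, z in units of 180 degrees (1.0 is 180 degrees). A call has 1 to 8 rows; each row is the pose to reach, as a shift and turn from the pose commanded when the call began, turning the shorter way round; what a row does not reach only later rows make up. A row lasts 1/8 s, in which the tool goes at most 62.5 mm and 10.7 degrees, less where a joint would pass 70% of its speed; a pose out of reach is approached as far as the arm can. A call with a number of a shift or a turn outside -1 to 1 is refused whole. A call with a gripper value outside its range is refused whole. OPENING is the finger opening in mm, from 0 to 87.6, set as the call begins (- or left out, the last holds). The fingers move at their own pace and stop on an object; FORCE is the grip in N (left out, the last holds). Time passes only in rows, so rows that repeat a pose let the fingers close. It gives the time, the measured TCP pose, the force and the opening at its end, in the units of the state.
- arm.get_state(): the state, without advancing time (a new reading comes with each control period).
- arm.grab_frame(name): name is "scene" or "top" or "wrist"; returns the picture (384x512x3 uint8, blue, green, red); there is no depth.
- arm.camera_params(name): a dict with "vertical_fov" (degrees; the focal length in pixels is half the picture's height over the tangent of half this angle, whatever the lens; pixels are square), "cx", "cy" (the principal point, pixels), "pose" (4x4, takes a point from camera to world coordinates). Camera axes: x right, y down, z forward; pixel columns grow to the right and rows downward; lengths in m; the calibration is good to about 2 mm. A picture is of the moment at which its call begins: read the wrist's pose just before it. camera_params takes no time and is no camera call; for the wrist camera it gives the pose at the moment of the call.
- arm.job_done(): hands the job in, once; it reports no verdict.
Trained networks look in the newest picture that a camera, given by its name, has taken for a name from the list of things; names that differ only in an ending like _2 or _b are one class to them, and where a whole thing is asked for, a point or a joint stands for the part that bears it (a point fixed in the world has none). Each returns a list of dicts, best first, with "score" (0 to 1); they miss things now and then, are a little off and sometimes report something else, mostly with a low value. They report only what shows in the picture. A call takes as long as a camera call. They do not tell look-alikes from the thing itself.
- arm.search_frame(target, camera): "box" ([left, top, right, bottom] in pixels, round what is visible of it).
- arm.regions_of(target, camera): "region" (384x512 bool, what is visible of it) and "box" ([left, top, right, bottom] in pixels, round what is visible of it).
The state is a dict: "t": time; "q": joint angles; "qd": joint speeds; "joint_efforts": joint torques, N m; "eef_pos": TCP position; "ee_rot": TCP orientation; "force": force on the tool from outside, world axes, zero at the start; "moment": the same for the moment, N m; "width": finger opening in m.
Only numpy, scipy, OpenCV 4.12 (cv2) and the standard library are available. Lean on these libraries where they do the work, as an engineer would, in place of code of your own. Each camera call takes 0.05 s, during which the arm holds its last target.

## Task

Take the short capped glass cell out of the rack and stand it in the round well of the turbidity meter, lowering it to the bottom rather than dropping it. Then slide the meter's hatch along its track until it is fully home against the end frame with the rubber light seal pressed right in; push gently, without slamming or forcing it, and let go. Leave the two tall vials, the tip box and the bottle undisturbed.

Things in the scene. Friction and masses are not known exactly. Their poses are not given: they have to be found in the camera images.
- meter: Bench turbidity meter, white housing 310 mm deep (x), 350 mm wide (y), fixed. Origin: centre of its underside, on the bench. Screen and keys face the robot (-x); y points to the left seen from there, z up. Deck 142 mm high, sloped key panel in front of it up to 140 mm, lamp housing behind it (x over 70 mm) 152 mm.
- pit (a point): Centre of the floor of the open sample compartment, a pit 102 mm (x) by 134 mm (y) in the deck: in the meter's frame x = 0, y = +78 mm, 100 mm high (42 mm below the deck). The well is sunk in this floor. The open hatch may overhang the pit's -y edge by up to 12 mm.
- well (a point): Centre of the bottom of the round well in the compartment floor: x = 0, y = +82 mm, 65 mm high in the meter's frame. The well is upright, 28 mm across and 35 mm deep, with a 3 mm chamfer at its mouth.
- hatch: Sliding metal hatch, a plate 120 (x) by 154 (y) by 4 mm, 0.45 to 1 kg, flat on the deck. Origin: centre of its underside; axes as the meter's. Starts open, closes towards +y; stays where it is left; drag 2 to 7 N. Home, its origin is near y = +75 mm in the meter's frame, but the end frame is set on slotted screws: the true place is up to 7 mm either side and must be felt.
- rib (a point): Centre of the hatch's push rib, 160 mm above the bench. The rib is a bar on the hatch, 70 mm long (x), 12 mm thick (y), standing 24 mm above the plate (its top is 170 mm high); its centre is 30 mm to the -y side of the hatch's origin. Push on its -y face, 6 mm from this point; there is free room behind it.
- track (a point): Middle of the track, at deck height, on its centre line: x = 0, y = -12 mm in the meter's frame. Two aluminium rails 320 mm long run along y, with lips that hold the hatch down: x from 55 to 69 mm on either side, 8.5 mm high above the deck. The hatch has 1 mm of play on each side.
- seal (a joint): How far the stiff black rubber light seal is pressed in, m: 0 untouched, 0.003 right in, at a hard stop. A bar 106 mm long across the track at its +y end, before the end frame; the hatch meets it 3 mm before home. Beyond the hatch's drag it takes 5 to 6 N plus 300 N per m/s of speed to press in, so go slowly; it stays in and does not push the hatch back. It must not bear more than 12 N.
- cell: The short capped glass cell: round, 25 mm across, 70 mm tall, black cap 26 mm across and 14 mm high, about 60 g. Origin: centre of its underside, z up. It stands in one of the three holes of the rack, 10 mm above the bench (top 80 mm high). In the well its top is 135 mm high, 7 mm under the hatch.
- vial_a: A bystander: a capped vial like the cell, but 105 mm tall, in another hole of the rack. Origin: centre of its underside.
- vial_b: A second tall vial, the same as the other, in the third hole.
- rack: The white rack, fixed: a block 190 mm (x) by 60 mm (y) by 30 mm, with three holes 28 mm across and 20 mm deep in a row along its x axis, 60 mm apart, the middle one at its centre. Origin: centre of its underside.
- tipbox: A bystander: the green and yellow box of pipette tips, 85 by 120 mm, 67 mm high. Origin: centre of its underside.
- bottle: A bystander: a capped glass jar, 70 mm in diameter, 130 mm tall. Origin: centre of its underside.
Mind the look-alikes: they are no part of the job. There is more than one size of the hatch; the one meant has the size given above.

How it is judged:
On the way, in this order (a step that is already met when the one before it is completed fails the run):
1. the short cell stands upright on the bottom of the well, let go (horizontal distance between cell and well below 0.004 m and z of cell in the frame of well between -0.003 and 0.003 m and angle between cell's own z axis and vertical below 0.12 rad and contact force between the fingers and cell below 0.1 N), for 0.2 s.
2. the hatch is slid home and the light seal is pressed in (value of joint seal above 0.002 m and y of hatch in the frame of meter above 0.0665 m), for 0.2 s.
At the end, for the whole second after the job is handed in: The short cell stands on the bottom of the well (within 4 mm of its centre and 3 mm of its floor, within 7 degrees of upright); the hatch is home and at rest, with the seal still pressed in by more than 2 of its 3 mm; both tall vials stand upright in the rack (all of step 2 and horizontal distance between cell and well below 0.004 m and z of cell in the frame of well between -0.003 and 0.003 m and angle between cell's own z axis and vertical below 0.12 rad and linear speed of hatch below 0.01 m/s and angle between each of vial_a, vial_b's own z axis and vertical below 0.2 rad); the robot touches nothing.
It fails at once if the hatch is pressed against the seal and its end frame with more than 12 N (contact force between hatch and seal above 12 N).
It fails at once if the short cell is dropped (falls freely faster than 0.5 m/s, about 13 mm of fall) (contact force between the fingers and cell below 0.01 N and linear speed of cell above 0.5 m/s).
It fails at once if a tall vial is moved by more than 15 mm (distance of any of vial_a, vial_b from where it was at the start of the episode above 0.015 m).
It fails at once if the tip box or the bottle is moved by more than 20 mm (distance of any of tipbox, bottle from where it was at the start of the episode above 0.02 m).
It also fails if it takes over 72 s, if anything falls off the work surface, if the arm or the gripper's body presses on something with over 40 N, if the wrist force passes 120 N, or if a joint passes its speed limit or range.

## Working session

There is one attempt and no reset: what is moved stays moved. The work goes in short steps, Python scripts to look and compute and a shell command to move; the robot and the scene stay as the last step left them, time stands still between calls to the robot, and variables do not carry over. Pictures are saved under pics/ and viewed, and the job is handed in when it is done.

```bash
ls; mkdir -p pics
cat > h.py <<'E'
import numpy as np, cv2
from station import arm
def proj(P,c):
    p=arm.camera_params(c) if isinstance(c,str) else c
    T=np.array(p['pose']); f=192/np.tan(np.radians(p['vertical_fov'])/2)
    q=np.linalg.inv(T)@np.append(P,1); return np.array([f*q[0]/q[2]+p['cx'],f*q[1]/q[2]+p['cy']])
def ray(u,v,p):
    T=np.array(p['pose']); f=192/np.tan(np.radians(p['vertical_fov'])/2)
    d=T[:3,:3]@np.array([(u-p['cx'])/f,(v-p['cy'])/f,1]); return T[:3,3],d
def atz(u,v,p,z):
    o,d=ray(u,v,p); return o+d*(z-o[2])/d[2]
def tri(obs):
    A=np.zeros((3,3));b=np.zeros(3)
    for u,v,p in obs:
        o,d=ray(u,v,p); d/=np.linalg.norm(d); M=np.eye(3)-np.outer(d,d); A+=M;b+=M@o
    return np.linalg.solve(A,b)
E
python3 - <<'E'
from h import *
for c in ['scene','top','wrist']:
    im=arm.grab_frame(c); cv2.imwrite(f'pics/{c}0.png',im); p=arm.camera_params(c); print(c,p['vertical_fov'],p['cx'],p['cy'],np.round(p['pose'],3).tolist())
    for n in ['meter','hatch','rib','cell','rack','seal']:
        print(n,[(np.round(r['box']).tolist(),round(r['score'],2)) for r in arm.search_frame(n,c)][:4])
print(arm.get_state())
E
```

```text
pics
scene 50.05956751029196 249.45943389820584 191.67184895985196 [[0.181, 0.755, -0.63, 1.138], [0.983, -0.143, 0.111, -0.198], [-0.006, -0.64, -0.769, 1.022], [0.0, 0.0, 0.0, 1.0]]
meter [([201.0, 197.0, 347.0, 312.0], 0.98)]
hatch [([165.0, 184.0, 209.0, 211.0], 0.97), ([210.0, 216.0, 277.0, 256.0], 0.77), ([309.0, 134.0, 378.0, 172.0], 0.65)]
rib [([164.0, 180.0, 212.0, 213.0], 0.8), ([309.0, 134.0, 377.0, 174.0], 0.8), ([217.0, 215.0, 277.0, 259.0], 0.61)]
cell [([386.0, 202.0, 399.0, 217.0], 0.45)]
rack [([369.0, 188.0, 409.0, 248.0], 0.98), ([108.0, 265.0, 149.0, 313.0], 0.24)]
seal [([327.0, 218.0, 334.0, 255.0], 0.5)]
top 43.42674815317477 253.33108814576542 187.53631817337663 [[0.029, -0.994, 0.108, 0.234], [-0.999, -0.03, -0.015, -0.052], [0.018, -0.107, -0.994, 1.667], [0.0, 0.0, 0.0, 1.0]]
meter [([186.0, 84.0, 305.0, 194.0], 0.65)]
hatch [([110.0, 223.0, 176.0, 278.0], 0.97), ([243.0, 116.0, 295.0, 157.0], 0.77), ([288.0, 207.0, 324.0, 246.0], 0.74)]
rib [([241.0, 120.0, 292.0, 157.0], 0.83), ([109.0, 227.0, 177.0, 281.0], 0.63), ([289.0, 208.0, 322.0, 250.0], 0.55)]
c
[... 408 characters left out ...]
, 304.0], 0.46)]
hatch []
rib []
cell []
rack []
seal []
{'t': 1.05, 'q': array([-9.01898606e-01,  3.58590392e-01,  1.19222527e-02, -1.79419236e-05,
       -1.22409491e+00, -2.88125989e-01]), 'qd': array([ 0.00188796, -0.00035318,  0.00081327,  0.00250259, -0.00075623,
        0.00061594]), 'joint_efforts': array([-2.63973689e-04, -5.82397127e+01,  2.93310857e+01,  7.00273678e+00,
        1.23498420e-02,  9.97269467e-06]), 'eef_pos': array([ 0.2508525 , -0.62663811,  0.40467393]), 'ee_rot': array([-3.14156555e+00,  2.56337428e-05, -2.76082702e+00]), 'force': array([ 0.57537087, -0.61061979,  0.53080924]), 'moment': array([-0.01994831,  0.00140698,  0.01220332]), 'width': 0.08780593829351924}
```

View images.

Run:
```python
import cv2
a=cv2.imread('pics/top0.png'); cv2.imwrite('pics/top0c.png',cv2.resize(a[60:300,90:390],(800,640))[:600])
a=cv2.imread('pics/scene0.png'); cv2.imwrite('pics/scene0c.png',cv2.resize(a[110:335,140:440],(800,600),interpolation=cv2.INTER_CUBIC))
```

```text
(no output)
```

View pics/top0c.png

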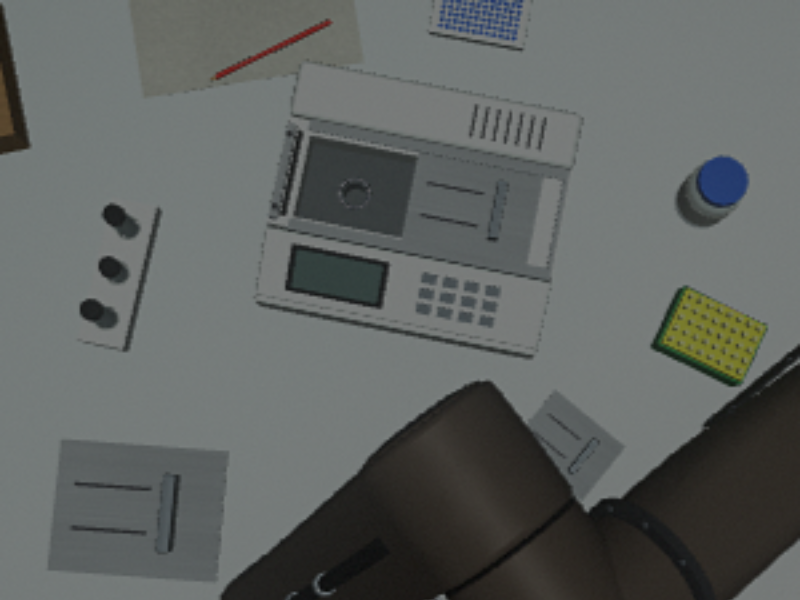

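View pics/scene0c.png

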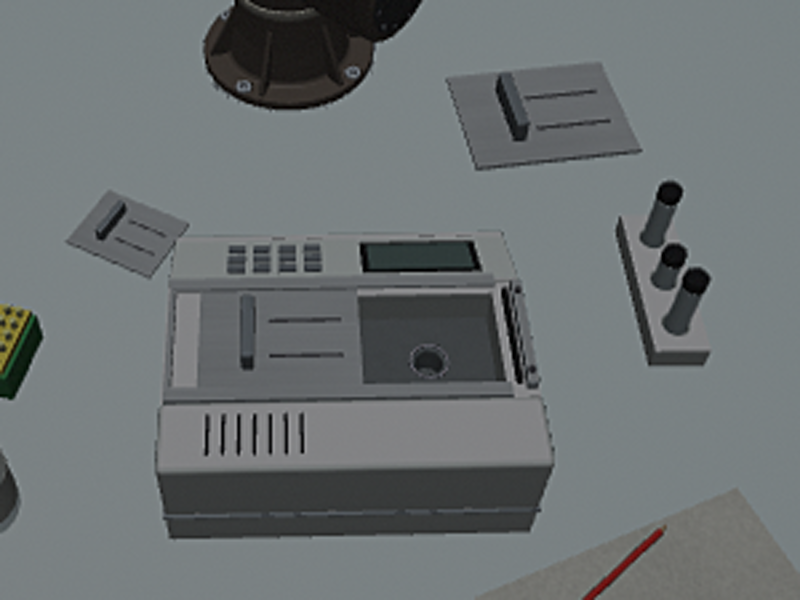

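Run:
```python
from h import *
T=arm.camera_params('top');S=arm.camera_params('scene')
t=lambda u,v:(u*.375+90,v*.375+60,T)
s=lambda u,v:(u*.375+140,v*.375+110,S)
for n,a,b in [('cell',t(111,267),s(674,253)),('vfar',t(114,215),s(697,279)),('vnear',t(91,310),s(670,191)),('well',t(354,193),s(429,361)),
 ('lampback_top L',t(305,62),s(550,462)),('lamp R',t(583,115),s(158,465)),('rib',t(497,210),s(247,330)),('pit+x+y',t(310,137),s(504,381)),('pit-x+y',t(295,218),s(492,293))]:
    P=tri([a,b]); print(n,P.round(4),[np.round(proj(P,c[2])-c[:2],1).tolist() for c in(a,b)])
```

```text
cell [0.4878 0.3355 0.0754] [[-1.1, -0.5], [-1.5, 0.0]]
vfar [0.5471 0.3269 0.1085] [[-1.0, -0.5], [-1.4, 0.0]]
vnear [0.4285 0.3478 0.1088] [[-0.9, -0.4], [-1.1, 0.1]]
well [0.5858 0.0335 0.0973] [[-0.7, -0.2], [-0.9, 0.0]]
lampback_top L [0.7353 0.0969 0.1473] [[-1.0, -0.4], [-1.5, -0.0]]
lamp R [ 0.6781 -0.241   0.153 ] [[-1.2, -0.1], [-1.7, 0.1]]
rib [ 0.5569 -0.1414  0.1578] [[-0.6, -0.1], [-0.8, 0.0]]
pit+x+y [0.6442 0.0867 0.138 ] [[-0.6, -0.2], [-0.8, 0.0]]
pit-x+y [0.5445 0.1032 0.1377] [[-1.3, -0.4], [-1.7, 0.0]]
```

The tall vials' tops triangulate at about 0.108 m and the middle one at 0.075 m. Candidates for the cell, in top-picture pixels, are (133,141), (132,160) and (124,176). The middle one is the short cell. For the hatch, the one on the meter is meant (270,139). The plates on the bench at (140,250) and (305,227) are look-alikes. I'll move towards the cell for a close check.

```bash
python3 -m inch '[[[0.2,0.2,0,0,0,0.05],[0.5,0.5,0,0,0,0.1],[0.75,0.75,0,0,0,0.15],[0.95,1,0,0,0,0.2],[0.95,1,0,0,0,0.25]]]' && python3 -m inch '[[[0,0.3,0,0,0,0.05],[0,0.6,0,0,0,0.1],[0,0.9,0,0,0,0.15],[0,1,0,0,0,0.2],[0,1,0,0,0,0.22]]]' && python3 -m inch '[[[0,0.3,0,0,0,0.05],[0,0.6,0,0,0,0.1],[0,0.9,0,0,0,0.15],[0,1,0,0,0,0.2],[0,1,0,0,0,0.22]]]'
```

```text
t: 1.68
eef_pos: [0.4426, -0.4243, 0.4049]
ee_rot: [-3.141, 0.0, -1.968]
force: [0.6, -0.8, 0.8]
width: 0.0876
t: 2.3
eef_pos: [0.4408, -0.225, 0.4054]
ee_rot: [-3.14, -0.0, -1.278]
force: [0.2, -0.3, -0.5]
width: 0.0879
t: 2.92
eef_pos: [0.4408, -0.025, 0.405]
ee_rot: [-3.141, -0.001, -0.587]
force: [0.1, -0.9, -0.8]
width: 0.0874
```

```bash
python3 -m inch '[[[0.3,0,0,0,0,0.05],[0.6,0,0,0,0,0.1],[0.65,0,0,0,0,0.133],[0.65,0,0,0,0,0.133]]]'
python3 - <<'E'
from h import *
import pickle
p=arm.camera_params('wrist'); im=arm.grab_frame('wrist'); pickle.dump((p,im),open('w1.pkl','wb'))
cv2.imwrite('pics/w1.png',cv2.resize(im,(800,600),interpolation=cv2.INTER_CUBIC))
print(arm.get_state()['eef_pos'])
E
```

```text
t: 3.42
eef_pos: [0.5715, -0.0267, 0.4038]
ee_rot: [3.141, 0.001, -0.177]
force: [-1.0, 0.5, 0.1]
width: 0.0877
[ 0.57068481 -0.02672157  0.40420407]
```

View pics/w1.png

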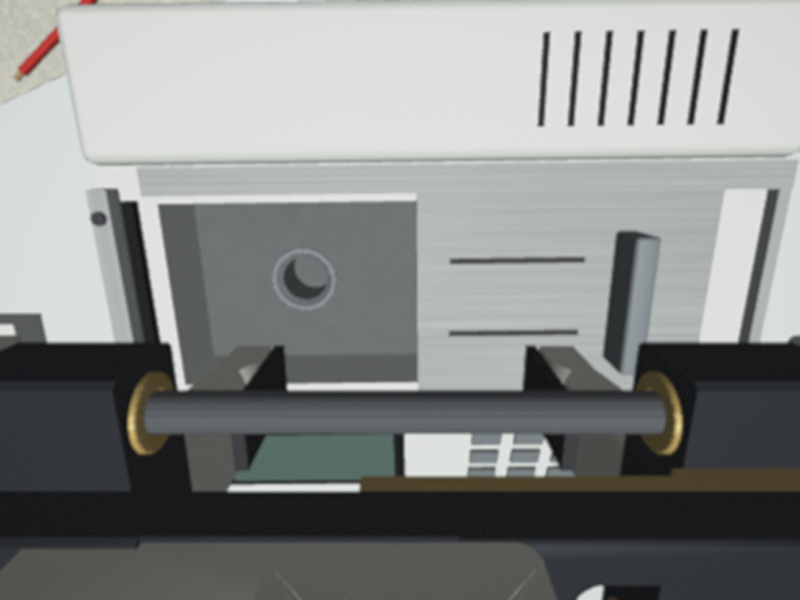

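The wrist view shows the well mouth at crop (304,279), which is full (194.6,178.6). The hatch on the meter has its leading edge at crop x≈417 and its rib at (635,300). Next I look over the rack.

```bash
python3 - <<'E'
from h import *
import pickle
p,im=pickle.load(open('w1.pkl','rb'))
k=1/1.5625
g=lambda u,v,z:atz(u*k,v*k,p,z).round(4)
print('well',g(304,279,.1))
a,b=g(110,162,.150),g(780,158,.150); d=b-a; print('lamp edge',a,b,'yaw',np.arctan2(d[0],-d[1]))
a,b=g(160,205,.142),g(415,200,.142); d=b-a; print('pit+x edge',a,b,np.arctan2(d[0],-d[1]))
print('pit -x+y..', g(188,384,.142))
print('rib top corners',g(618,232,.17),g(660,240,.17))
print('hatch +y edge',g(417,200,.144),g(418,350,.144))
E
python3 -m inch '[[[-0.1,0.3,0,0,0,0],[-0.25,0.6,0,0,0,0],[-0.35,0.9,0,0,0,0],[-0.41,1,0,0,0,0],[-0.41,1,0,0,0,0]]]'
python3 -m inch '[[[0,0.3,0,0,0,0],[0,0.6,0,0,0,0],[0,0.8,0,0,0,0],[0,0.8,0,0,0,0],[0,0.8,0,0,0,0]]]'
python3 - <<'E'
from h import *
import pickle
p=arm.camera_params('wrist'); im=arm.grab_frame('wrist'); pickle.dump((p,im),open('w2.pkl','wb'))
cv2.imwrite('pics/w2.png',cv2.resize(im,(800,600),interpolation=cv2.INTER_CUBIC))
print(arm.get_state()['eef_pos'])
for n in ['cell','rack']:
    print(n,[(np.round(r['box']).tolist(),round(r['score'],2)) for r in arm.search_frame(n,'wrist')][:4])
E
```

```text
well [0.5861 0.0356 0.1   ]
lamp edge [0.6697 0.1016 0.15  ] [ 0.6146 -0.2185  0.15  ] yaw -0.17046319942976504
pit+x edge [0.6458 0.0884 0.142 ] [ 0.6253 -0.041   0.142 ] -0.15711772948179303
pit -x+y.. [0.546  0.1045 0.142 ]
rib top corners [ 0.5966 -0.1307  0.17  ] [ 0.5895 -0.1497  0.17  ]
hatch +y edge [ 0.6253 -0.042   0.144 ] [ 0.5443 -0.0288  0.144 ]
t: 4.1
eef_pos: [0.487, 0.1745, 0.4056]
ee_rot: [-3.14, -0.001, -0.174]
force: [0.3, 0.1, -0.3]
width: 0.0876
t: 4.72
eef_pos: [0.4887, 0.3324, 0.4048]
ee_rot: [3.141, 0.0, -0.176]
force: [-0.0, -0.3, -0.7]
width: 0.0876
[0.48876048 0.33209601 0.40493567]
cell [([242.0, 156.0, 264.0, 190.0], 0.79), ([405.0, 0.0, 512.0, 195.0], 0.42)]
rack [([228.0, 86.0, 282.0, 241.0], 0.81)]
```

View pics/w2.png

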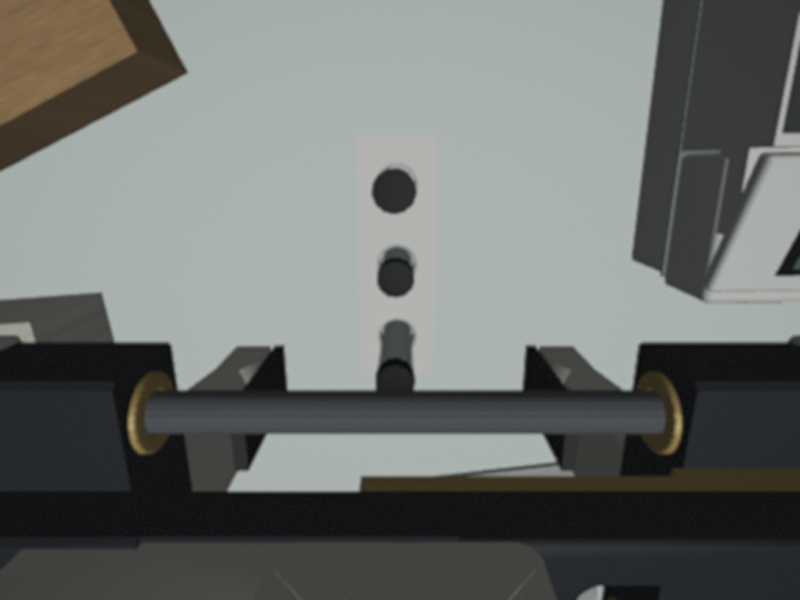

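The middle vial's cap top is at crop (396,277). It is clearly shorter than its neighbours at (394,190) and (395,375).

Run:
```python
from h import *
import pickle
p,im=pickle.load(open('w2.pkl','rb')); k=1/1.5625
c=im[150:200,225:285]; cv2.imwrite('pics/w2c.png',cv2.resize(c,(720,600),interpolation=cv2.INTER_CUBIC))
T=arm.camera_params('top');S=arm.camera_params('scene')
t=lambda u,v:(u*.375+90,v*.375+60,T)
s=lambda u,v:(u*.375+140,v*.375+110,S)
w=(396*k,278*k,p)
print(atz(*w,.08)); print(tri([w,t(111,267),s(674,253)]))
print('vials',atz(394*k,190*k,p,.115),atz(395*k,377*k,p,.115))
print('cam vs tcp',p['pose'][:3,3])
```

```text
[0.48925879 0.33885359 0.08      ]
[0.48754871 0.33721928 0.07359671]
vials [0.54831535 0.3286481  0.115     ] [0.43387436 0.34906499 0.115     ]
cam vs tcp [0.56112965 0.32079429 0.38566141]
```

View pics/w2c.png

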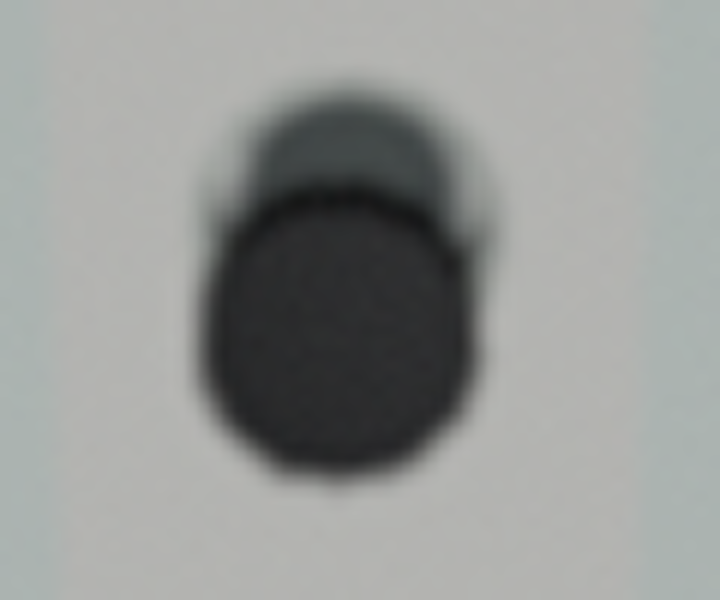

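```bash
python3 -m inch '[[[0,0.03,-0.2,0,0,0],[0,0.03,-0.35,0,0,0],[0,0.03,-0.5,0,0,0],[0,0.03,-0.5,0,0,0],[0,0.03,-0.5,0,0,0]]]' 60
python3 - <<'E'
from h import *
import pickle
p=arm.camera_params('wrist'); im=arm.grab_frame('wrist'); pickle.dump((p,im),open('w3.pkl','wb'))
cv2.imwrite('pics/w3.png',cv2.resize(im,(800,600),interpolation=cv2.INTER_CUBIC))
print(arm.get_state()['eef_pos'])
E
```

```text
t: 5.5
eef_pos: [0.4894, 0.3392, 0.3061]
ee_rot: [-3.14, -0.001, -0.176]
force: [-0.1, 0.3, -0.3]
width: 0.0604
[0.4893956  0.33941269 0.30643164]
```

View pics/w3.png

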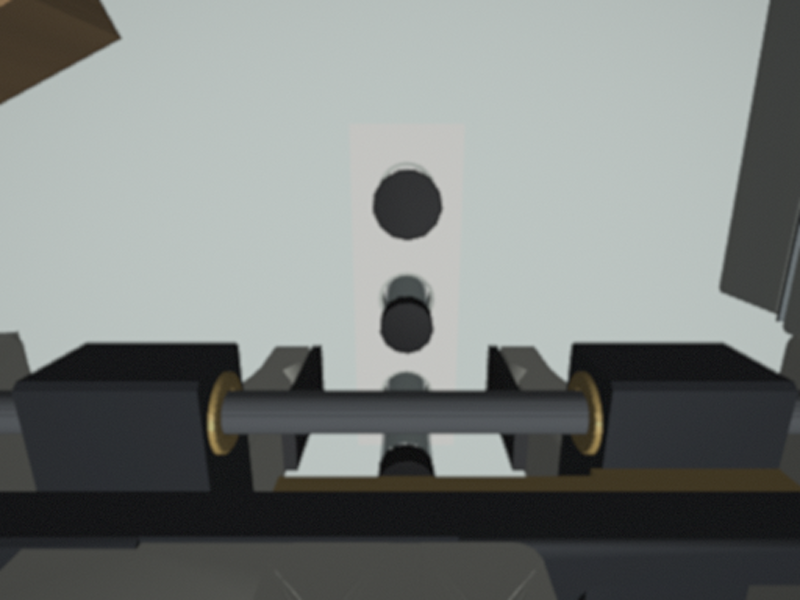

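The fingers are centred on the cell's cap, which is at crop (406,325).

Run:
```python
from h import *
import pickle
p,im=pickle.load(open('w3.pkl','rb')); p2,_=pickle.load(open('w2.pkl','rb')); k=1/1.5625
w=(406.5*k,325*k,p); print(atz(*w,.08)); print(tri([w,(253.2,177.7,p2)]))
print('far vial',atz(407*k,204.5*k,p,.115), 'near',atz(406*k,448*k+17,p,.115))
```

```text
[0.49025468 0.33930818 0.08      ]
[0.48800674 0.33956175 0.07348395]
far vial [0.54808427 0.32912282 0.115     ] near [0.43527553 0.34935385 0.115     ]
```

```bash
python3 -m inch '[[[0,0,-0.1,0,0,0],[0,0,-0.2,0,0,0],[0,0,-0.3,0,0,0],[0,0,-0.37,0,0,0],[0,0,-0.37,0,0,0],[0,0,-0.37,0,0,0]]]' 60; python3 -m inch '[[[0,0,0,0,0,0],[0,0,0,0,0,0],[0,0,0,0,0,0],[0,0,0,0,0,0],[0,0,0,0,0,0]]]' 15 12
```

```text
t: 6.3
eef_pos: [0.4892, 0.3397, 0.2316]
ee_rot: [-3.141, -0.001, -0.175]
force: [0.1, -0.5, -0.1]
width: 0.0594
t: 6.92
eef_pos: [0.4889, 0.3394, 0.2307]
ee_rot: [3.142, -0.0, -0.175]
force: [0.5, 0.2, 0.7]
width: 0.0262
```

```bash
python3 -m inch '[[[0,0,0.05,0,0,0],[0,0,0.15,0,0,0],[0,0,0.3,0,0,0],[0,0,0.5,0,0,0],[0,0,0.7,0,0,0],[0,0,0.87,0,0,0],[0,0,0.87,0,0,0]]]'
python3 - <<'E'
from h import *
import pickle
p=arm.camera_params('wrist'); im=arm.grab_frame('wrist'); pickle.dump((p,im),open('w4.pkl','wb'))
cv2.imwrite('pics/w4.png',cv2.resize(im,(800,600),interpolation=cv2.INTER_CUBIC))
print(arm.get_state()['eef_pos'])
E
```

```text
t: 7.8
eef_pos: [0.4892, 0.3396, 0.4086]
ee_rot: [-3.136, -0.003, -0.175]
force: [-0.1, 0.2, -1.2]
width: 0.0253
[0.48879862 0.33934344 0.40645552]
```

View pics/w4.png

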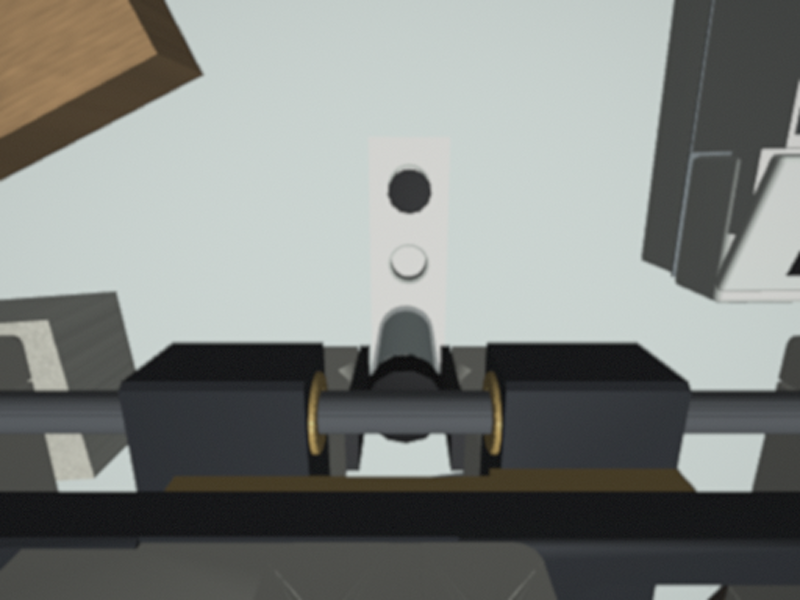

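```bash
python3 -m inch '[[[0,-0.2,0,0,0,0],[0.05,-0.5,0,0,0,0],[0.1,-0.8,0,0,0,0],[0.15,-1,0,0,0,0],[0.15,-1,0,0,0,0]]]'; python3 -m inch '[[[0,-0.2,0,0,0,0],[0.05,-0.4,0,0,0,0],[0.05,-0.52,0,0,0,0],[0.05,-0.52,0,0,0,0],[0.05,-0.52,0,0,0,0]]]'
python3 - <<'E'
from h import *
import pickle
p=arm.camera_params('wrist'); im=arm.grab_frame('wrist'); pickle.dump((p,im),open('w5.pkl','wb'))
cv2.imwrite('pics/w5.png',cv2.resize(im,(800,600),interpolation=cv2.INTER_CUBIC))
print(arm.get_state()['eef_pos'])
E
```

```text
t: 8.48
eef_pos: [0.5187, 0.1368, 0.4038]
ee_rot: [3.14, 0.002, -0.179]
force: [-0.7, -1.0, -0.8]
width: 0.026
t: 9.1
eef_pos: [0.5288, 0.036, 0.4042]
ee_rot: [3.141, 0.001, -0.175]
force: [-0.6, -0.2, -0.2]
width: 0.0256
[0.52884218 0.03619506 0.40429847]
```

View pics/w5.png

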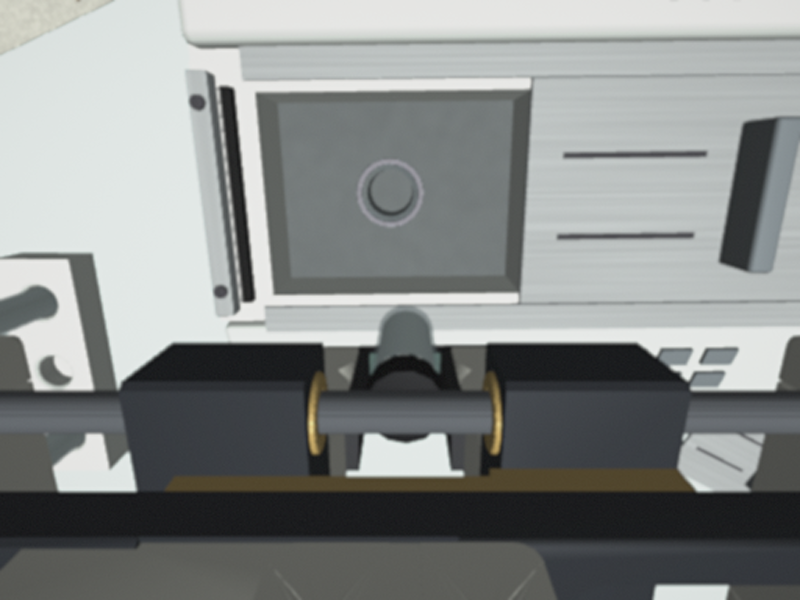

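The well mouth is at crop (390,193). The seal bar is the black strip at (238,195), and the hatch edge is at x≈527.

Run:
```python
from h import *
import pickle
k=1/1.5625
p5,im5=pickle.load(open('w5.pkl','rb'));p4,_=pickle.load(open('w4.pkl','rb'));p1,_=pickle.load(open('w1.pkl','rb'))
cv2.imwrite('pics/w5c.png',cv2.resize(im5[90:155,215:285],(700,650)[:2],interpolation=cv2.INTER_CUBIC)[:600])
g=lambda u,v,z:atz(u*k,v*k,p5,z).round(4)
print('rackhole',atz(408*k,262*k,p4,.03), 'cell cap in hand',atz(405*k,400*k,p4,.4065-.151))
print('well',g(390,193,.1),'bottom',g(391,189,.065), tri([(390*k,193*k,p5),(304*k,279*k,p1)]))
c=[g(257,93,.142),g(531,90,.142),g(518,304,.142),g(274,294,.142)];print('pit',c)
d=g(518,304,.142)-g(272,306,.142)
a,b=g(240,80,.1505),g(528,77,.1505);d=b-a;print('yaw',np.arctan2(d[0],-d[1]))
a,b=g(190,45,.152),g(790,38,.152);d=b-a;print('yaw lamp',np.arctan2(d[0],-d[1]))
print('hatch edge',g(531,85,.144),g(520,303,.144))
print('rib top -y/+y', g(748,120,.17),g(798,118,.17),g(724,263,.17),g(772,270,.17))
print('seal',g(226,87,.146),g(250,300,.146))
# network
```

```text
rackhole [0.48995871 0.33941632 0.03      ] cell cap in hand [0.49090858 0.34103867 0.2555    ]
well [0.5863 0.0354 0.1   ] bottom [0.5869 0.0356 0.065 ] [0.58631341 0.03535924 0.10090965]
pit [array([0.6462, 0.0885, 0.142 ]), array([ 0.6245, -0.0422,  0.142 ]), array([ 0.518 , -0.0243,  0.142 ]), array([0.5467, 0.1055, 0.142 ])]
yaw -0.16477926479751903
yaw lamp -0.16387440625967364
hatch edge [ 0.6265 -0.0419  0.144 ] [ 0.519 -0.025  0.144]
rib top -y/+y [ 0.5934 -0.1263  0.17  ] [ 0.5904 -0.1477  0.17  ] [ 0.5307 -0.1166  0.17  ] [ 0.5233 -0.1391  0.17  ]
seal [0.6506 0.1013 0.146 ] [0.5466 0.1177 0.146 ]
```

View pics/w5c.png

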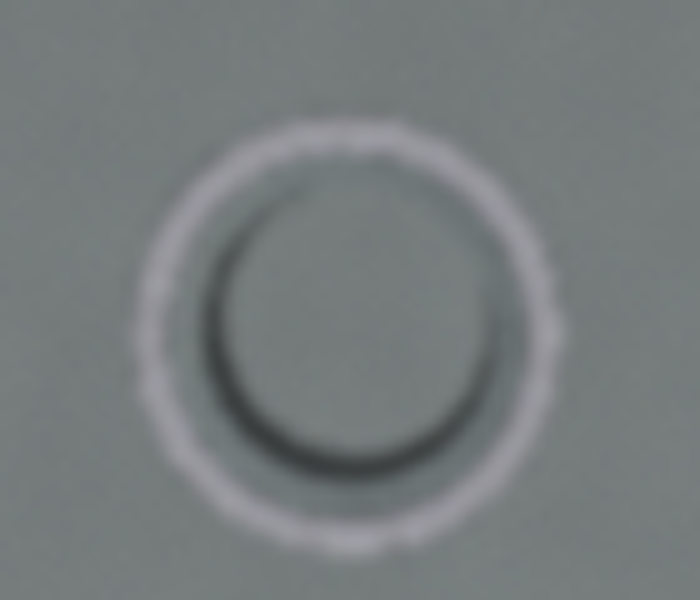

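```bash
python3 -m inch '[[[0.1,0,0,0,0,0],[0.2,0,0,0,0,0],[0.283,-0.003,0,0,0,0],[0.283,-0.003,-0.1,0,0,0],[0.283,-0.003,-0.25,0,0,0],[0.283,-0.003,-0.36,0,0,0],[0.283,-0.003,-0.36,0,0,0],[0.283,-0.003,-0.36,0,0,0]]]'
python3 - <<'E'
from h import *
import pickle
p=arm.camera_params('wrist'); im=arm.grab_frame('wrist'); pickle.dump((p,im),open('w6.pkl','wb'))
cv2.imwrite('pics/w6.png',cv2.resize(im,(800,600),interpolation=cv2.INTER_CUBIC))
cv2.imwrite('pics/s6.png',cv2.resize(arm.grab_frame('scene')[190:270,220:340],(780,520),interpolation=cv2.INTER_CUBIC))
print(arm.get_state()['eef_pos'])
E
```

```text
t: 10.15
eef_pos: [0.586, 0.0352, 0.3336]
ee_rot: [-3.141, -0.001, -0.175]
force: [0.3, 1.3, -0.2]
width: 0.0261
[0.58588565 0.03502198 0.33390548]
```

View pics/w6.png

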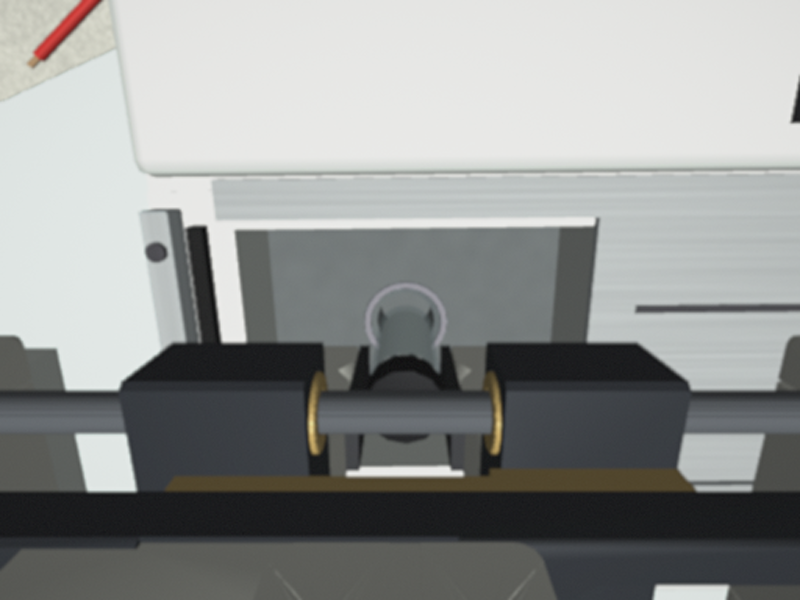

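View pics/s6.png

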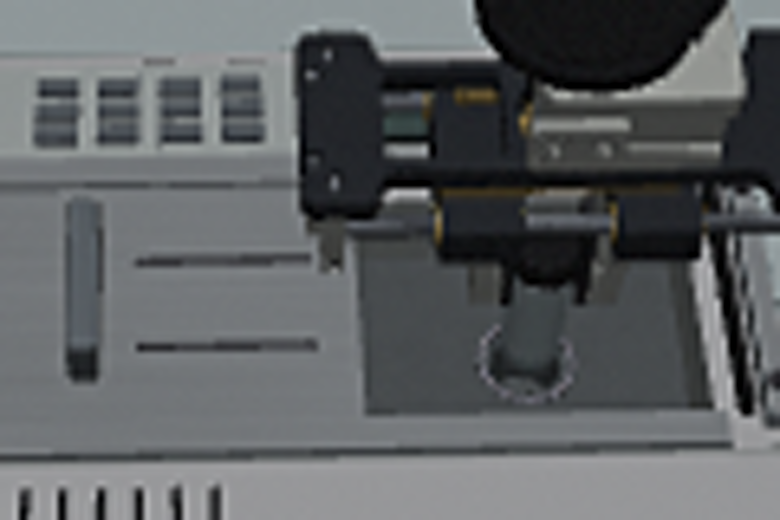

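```bash
python3 -m inch '[[[0,0,-0.03,0,0,0],[0,0,-0.06,0,0,0],[0,0,-0.08,0,0,0],[0,0,-0.1,0,0,0],[0,0,-0.1,0,0,0]]]'; python3 -m inch '[[[0,0,-0.02,0,0,0],[0,0,-0.04,0,0,0],[0,0,-0.06,0,0,0],[0,0,-0.07,0,0,0],[0,0,-0.07,0,0,0]]]'
```

```text
t: 10.88
eef_pos: [0.5854, 0.0347, 0.3122]
ee_rot: [3.141, 0.001, -0.175]
force: [0.4, 0.2, -0.1]
width: 0.0254
t: 11.5
eef_pos: [0.5854, 0.0348, 0.2985]
ee_rot: [3.141, 0.0, -0.175]
force: [-0.6, -0.9, -1.0]
width: 0.0254
```

```bash
python3 -m inch '[[[0,0,-0.015,0,0,0],[0,0,-0.03,0,0,0],[0,0,-0.045,0,0,0],[0,0,-0.055,0,0,0],[0,0,-0.055,0,0,0]]]'; python3 -m inch '[[[0,0,-0.003,0,0,0],[0,0,-0.006,0,0,0],[0,0,-0.008,0,0,0],[0,0,-0.008,0,0,0]]]'
```

```text
t: 12.12
eef_pos: [0.5854, 0.0348, 0.2875]
ee_rot: [3.141, 0.0, -0.175]
force: [-0.8, -0.6, -0.8]
width: 0.0256
t: 12.62
eef_pos: [0.5855, 0.0348, 0.2861]
ee_rot: [-3.142, -0.0, -0.175]
force: [0.0, -0.3, -0.6]
width: 0.0255
```

```bash
python3 -m inch '[[[0,0,-0.003,0,0,0],[0,0,-0.005,0,0,0],[0,0,-0.005,0,0,0],[0,0,-0.005,0,0,0]]]';python3 -m inch '[[[0,0,-0.003,0,0,0],[0,0,-0.005,0,0,0],[0,0,-0.005,0,0,0],[0,0,-0.005,0,0,0]]]'
```

```text
t: 13.12
eef_pos: [0.5857, 0.0347, 0.2857]
ee_rot: [-3.141, -0.001, -0.175]
force: [-1.6, -0.8, 5.1]
width: 0.025
t: 13.62
eef_pos: [0.586, 0.0347, 0.2856]
ee_rot: [-3.141, -0.002, -0.175]
force: [-2.3, -1.0, 10.7]
width: 0.0254
```

The cell touched bottom at TCP z 0.2857, which matches the 65 mm floor. I'll ease off, then release.

```bash
python3 -m inch '[[[0,0,0.006,0,0,0],[0,0,0.006,0,0,0]]]'; python3 -m inch '[[[0,0,0,0,0,0],[0,0,0,0,0,0],[0,0,0,0,0,0],[0,0,0,0,0,0]]]' 42; python3 -m inch '[[[0,0,0.05,0,0,0],[0,0,0.15,0,0,0],[0,0,0.3,0,0,0],[0,0,0.45,0,0,0],[-0.15,0,0.58,0,0,0],[-0.25,0,0.58,0,0,0],[-0.25,0,0.58,0,0,0]]]'
python3 - <<'E'
from h import *
import pickle
p=arm.camera_params('wrist'); im=arm.grab_frame('wrist'); pickle.dump((p,im),open('w7.pkl','wb'))
cv2.imwrite('pics/w7.png',cv2.resize(im,(800,600),interpolation=cv2.INTER_CUBIC))
print(arm.get_state()['eef_pos'])
E
```

```text
t: 13.88
eef_pos: [0.5856, 0.0348, 0.2856]
ee_rot: [-3.141, -0.001, -0.175]
force: [-1.5, -0.8, 5.3]
width: 0.0257
t: 14.38
eef_pos: [0.5854, 0.0348, 0.2851]
ee_rot: [3.141, 0.0, -0.175]
force: [0.1, -0.4, -0.2]
width: 0.042
t: 15.25
eef_pos: [0.5344, 0.0346, 0.4028]
ee_rot: [-3.14, -0.002, -0.175]
force: [1.1, -0.4, 0.2]
width: 0.042
[0.5351892  0.03474462 0.40237816]
```

View pics/w7.png

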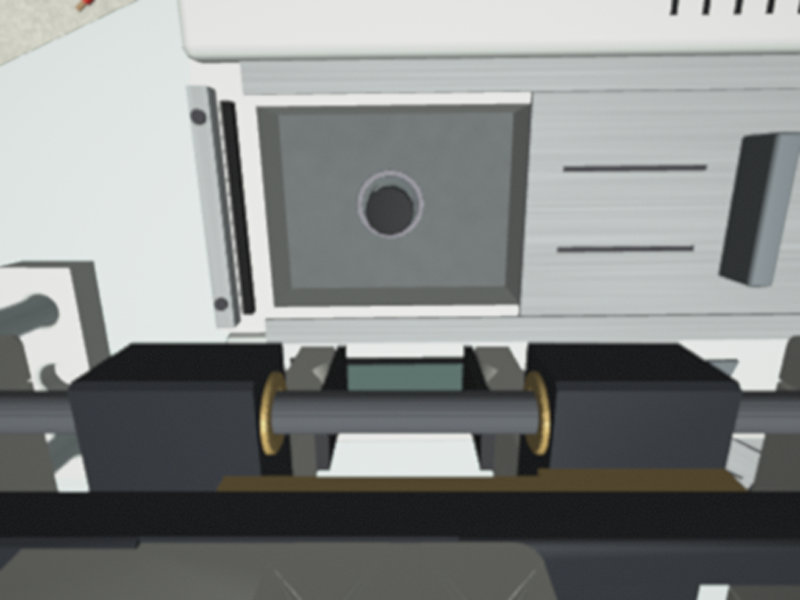

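The cell is standing in the well, with its cap at crop (390,209). Next I close the fingers and go behind the rib.

```bash
python3 -m inch '[[[0.02,-0.25,0,0,0,0],[0.04,-0.5,0,0,0,0],[0.06,-0.8,0,0,0,0],[0.075,-1,0,0,0,0],[0.075,-1,0,0,0,0],[0.075,-1,0,0,0,0]]]' 0 20; python3 -m inch '[[[0,-0.067,0,0,0,0],[0,-0.067,-0.1,0,0,0],[0,-0.067,-0.2,0,0,0],[0,-0.067,-0.3,0,0,0],[0,-0.067,-0.35,0,0,0],[0,-0.067,-0.35,0,0,0]]]'
python3 - <<'E'
from h import *
cv2.imwrite('pics/w8.png',cv2.resize(arm.grab_frame('wrist'),(800,600),interpolation=cv2.INTER_CUBIC))
cv2.imwrite('pics/s8.png',cv2.resize(arm.grab_frame('scene')[180:280,180:330],(780,520),interpolation=cv2.INTER_CUBIC))
print(arm.get_state()['eef_pos'])
E
```

```text
t: 16.05
eef_pos: [0.5508, -0.1655, 0.4008]
ee_rot: [3.141, 0.001, -0.176]
force: [-0.2, 1.0, 0.5]
width: 0.0008
t: 16.8
eef_pos: [0.5505, -0.1784, 0.3309]
ee_rot: [3.141, 0.001, -0.175]
force: [0.5, 0.5, -0.5]
width: 0.0006
[ 0.55084053 -0.17855604  0.33204763]
```

View pics/w8.png

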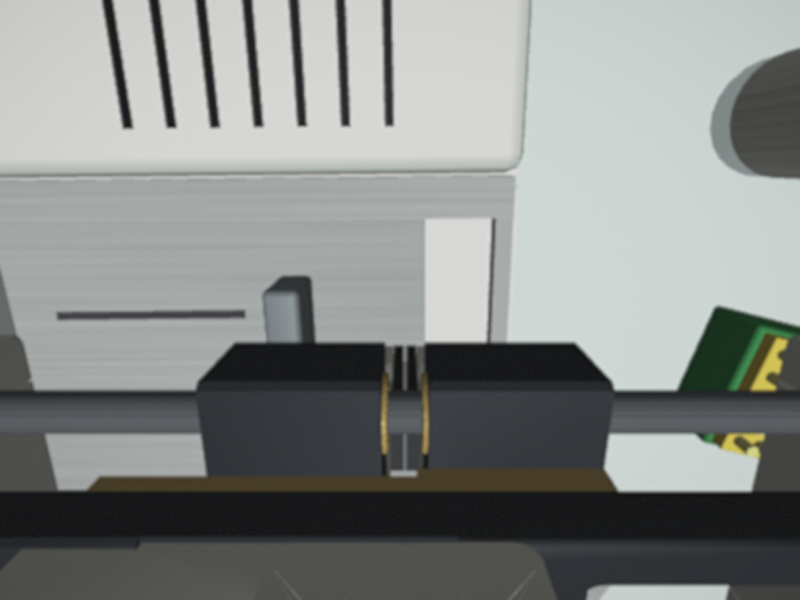

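View pics/s8.png

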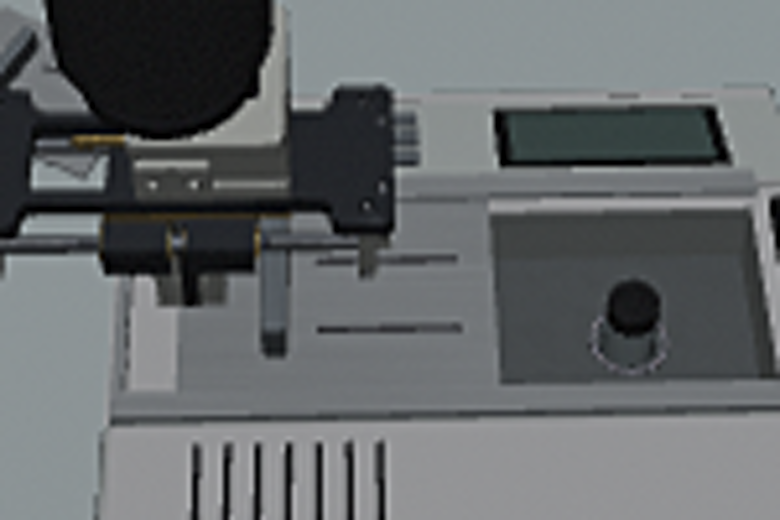

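```bash
python3 -m inch '[[[0.002,0.012,0,0,0,0],[0.004,0.024,0,0,0,0],[0.006,0.036,0,0,0,0],[0.008,0.05,0,0,0,0],[0.01,0.062,0,0,0,0],[0.012,0.074,0,0,0,0],[0.014,0.086,0,0,0,0],[0.016,0.098,0,0,0,0]]]'
```

```text
t: 17.9
eef_pos: [0.5535, -0.1594, 0.3312]
ee_rot: [3.141, 0.001, -0.175]
force: [-0.9, -5.0, 0.0]
width: 0.0003
```

```bash
python3 -m inch '[[[0.002,0.012,0,0,0,0],[0.004,0.024,0,0,0,0],[0.006,0.036,0,0,0,0],[0.008,0.05,0,0,0,0],[0.01,0.062,0,0,0,0],[0.012,0.074,0,0,0,0],[0.014,0.086,0,0,0,0],[0.016,0.098,0,0,0,0]]]'
```

```text
t: 18.9
eef_pos: [0.5568, -0.1393, 0.3313]
ee_rot: [3.142, 0.0, -0.175]
force: [-0.3, -4.9, -1.0]
width: 0.0004
```

Run:
```python
from h import *
import pickle
p=arm.camera_params('wrist'); im=arm.grab_frame('wrist'); pickle.dump((p,im),open('w9.pkl','wb'))
cv2.imwrite('pics/w9.png',cv2.resize(im,(800,600),interpolation=cv2.INTER_CUBIC))
cv2.imwrite('pics/s9.png',cv2.resize(arm.grab_frame('scene')[180:280,180:330],(780,520),interpolation=cv2.INTER_CUBIC))
s=arm.get_state();print(s['eef_pos'],s['force'])
```

```text
[ 0.55688512 -0.1390955   0.3312404 ] [-1.47011838 -3.21504291 -0.42866521]
```

View pics/w9.png

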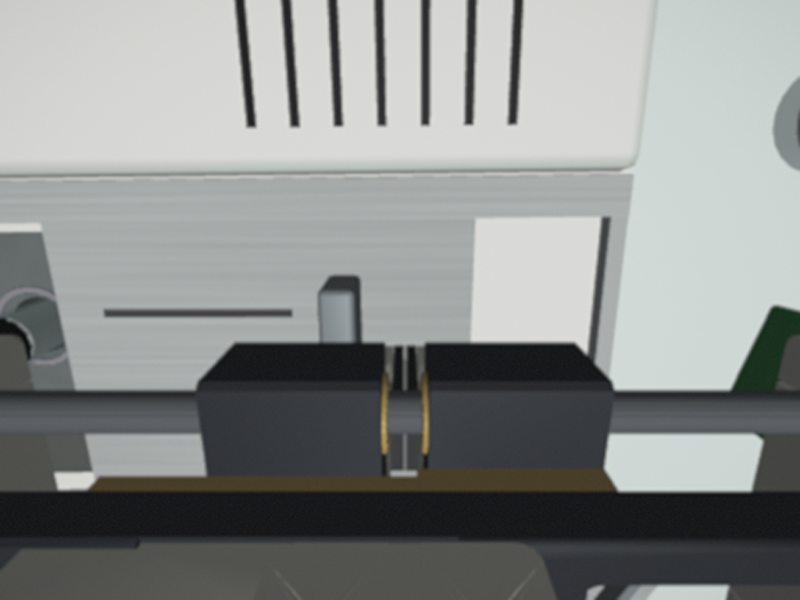

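View pics/s9.png

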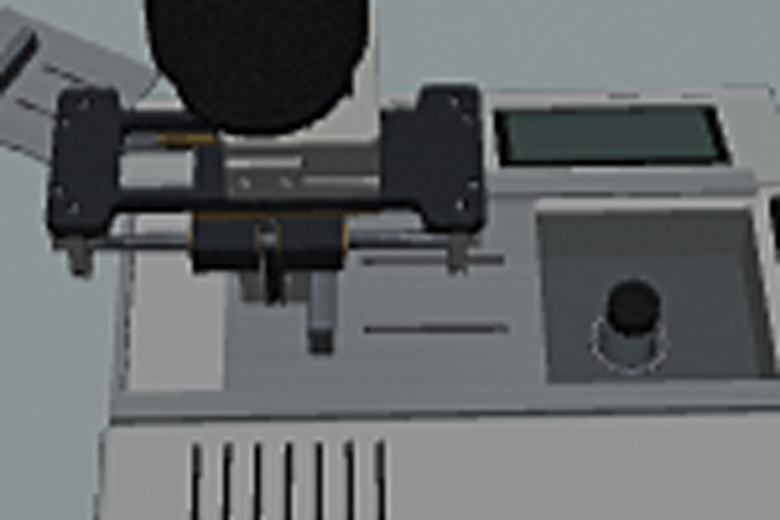

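```bash
cat >> h.py <<'E'
O=np.array([.5726,-.0455]);xa=np.array([.986,-.167]);ya=np.array([.167,.986])
def m(P): d=np.asarray(P)[:2]-O; return np.round([d@xa,d@ya],4)
E
python3 - <<'E'
from h import *
import pickle
p,im=pickle.load(open('w9.pkl','rb'));k=1/1.5625
print('tcp',m(arm.get_state()['eef_pos']))
print('-y edge',m(atz(473*k,219*k,p,.146)),'+y edge',m(atz(42*k,233*k,p,.146)))
print('rib -y top',m(atz(354*k,292*k,p,.17)),m(atz(354*k,335*k,p,.17)),'+y', m(atz(319*k,294*k,p,.17)))
E
```

```text
tcp [ 0.0001 -0.0949]
-y edge [ 0.0547 -0.1188] +y edge [0.0508 0.0351]
rib -y top [ 0.0347 -0.0783] [ 0.0202 -0.0778] +y [ 0.0341 -0.0672]
```

```bash
python3 -m inch '[[[0.003,0.02,0,0,0,0],[0.007,0.044,0,0,0,0],[0.012,0.07,0,0,0,0],[0.016,0.095,0,0,0,0],[0.02,0.12,0,0,0,0],[0.025,0.145,0,0,0,0],[0.029,0.17,0,0,0,0],[0.033,0.197,0,0,0,0]]]' && python3 -m inch '[[[0.004,0.025,0,0,0,0],[0.008,0.05,0,0,0,0],[0.012,0.074,0,0,0,0],[0.017,0.099,0,0,0,0],[0.021,0.123,0,0,0,0],[0.025,0.148,0,0,0,0],[0.03,0.175,0,0,0,0],[0.033,0.197,0,0,0,0]]]' && python3 -c "
from h import *
print(m(arm.get_state()['eef_pos']))"
```

```text
t: 20.0
eef_pos: [0.5634, -0.0998, 0.3312]
ee_rot: [3.141, 0.0, -0.175]
force: [-0.4, -4.9, -0.6]
width: 0.0005
t: 21.0
eef_pos: [0.57, -0.0604, 0.3312]
ee_rot: [3.141, 0.0, -0.175]
force: [-0.4, -5.5, 0.1]
width: 0.0008
[-0.0001 -0.0151]
```

```bash
python3 -m inch '[[[0.002,0.012,0,0,0,0],[0.004,0.025,0,0,0,0],[0.006,0.037,0,0,0,0],[0.008,0.05,0,0,0,0],[0.01,0.062,0,0,0,0],[0.012,0.073,0,0,0,0],[0.014,0.081,0,0,0,0],[0.015,0.088,0,0,0,0]]]'
python3 - <<'E'
from h import *
import pickle
s=arm.get_state();print(m(s['eef_pos']))
p=arm.camera_params('wrist'); im=arm.grab_frame('wrist'); pickle.dump((p,im),open('w10.pkl','wb'))
cv2.imwrite('pics/w10.png',cv2.resize(im,(800,600),interpolation=cv2.INTER_CUBIC))
cv2.imwrite('pics/s10.png',cv2.resize(arm.grab_frame('scene')[180:280,220:370],(780,520),interpolation=cv2.INTER_CUBIC))
E
```

```text
t: 22.0
eef_pos: [0.5729, -0.043, 0.3312]
ee_rot: [3.141, 0.0, -0.175]
force: [-1.0, -4.9, 0.4]
width: 0.0001
[-0.0001  0.0025]
```

View pics/w10.png

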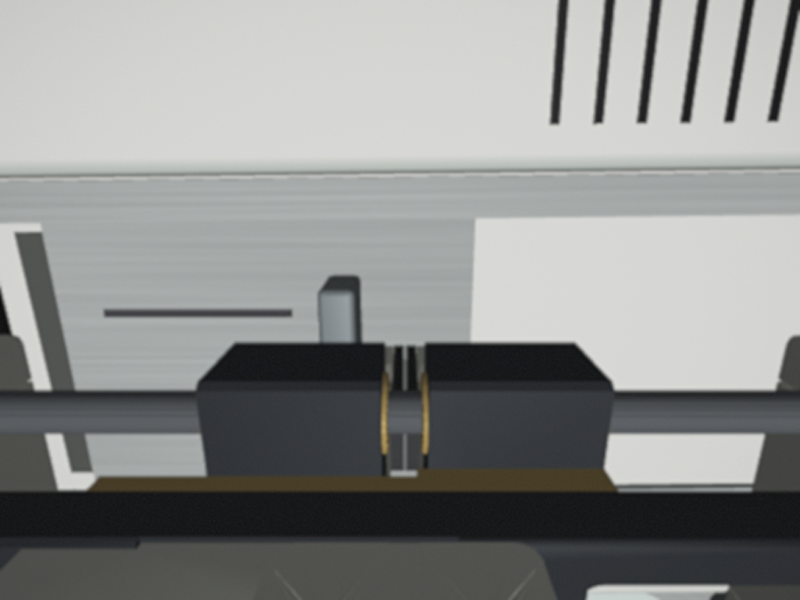

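View pics/s10.png

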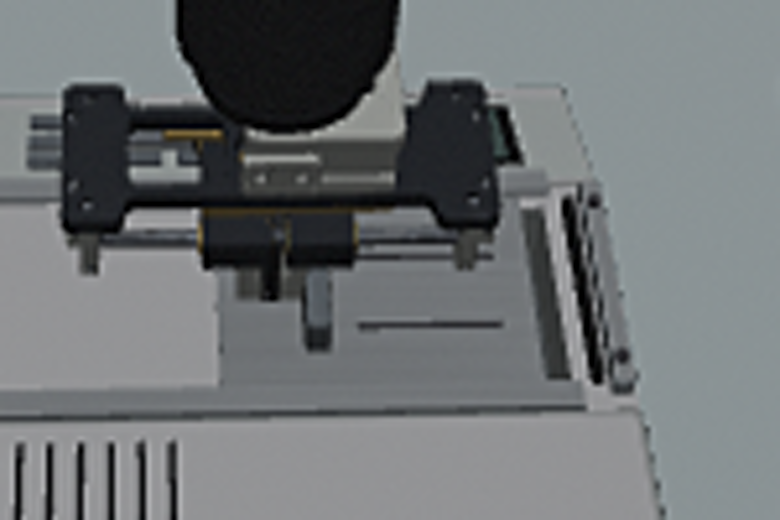

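```bash
python3 - <<'E'
from h import *
import pickle
p,im=pickle.load(open('w10.pkl','rb'));k=1/1.5625
print('seal face',m(atz(9*k,333*k,p,.146)),m(atz(9*k,333*k,p,.150)),'+y edge', m(atz(42*k,233*k,p,.146)))
E
python3 -m inch '[[[0.0008,0.005,0,0,0,0],[0.0016,0.01,0,0,0,0],[0.0025,0.015,0,0,0,0],[0.0033,0.02,0,0,0,0],[0.004,0.024,0,0,0,0],[0.0046,0.027,0,0,0,0],[0.005,0.03,0,0,0,0]]]'
```

```text
seal face [0.0127 0.1535] [0.0142 0.1498] +y edge [0.0506 0.1327]
t: 22.98
eef_pos: [0.5739, -0.0371, 0.3312]
ee_rot: [3.141, 0.0, -0.175]
force: [-0.4, -5.3, -0.3]
width: 0.0005
```

```bash
python3 -m inch '[[[0.0004,0.0025,0,0,0,0],[0.0008,0.005,0,0,0,0],[0.0012,0.0075,0,0,0,0],[0.0016,0.01,0,0,0,0],[0.002,0.0125,0,0,0,0],[0.0025,0.015,0,0,0,0],[0.0029,0.0175,0,0,0,0],[0.0033,0.02,0,0,0,0]]]'
```

```text
t: 23.98
eef_pos: [0.5746, -0.0331, 0.3312]
ee_rot: [3.141, 0.0, -0.175]
force: [-1.3, -5.8, 1.3]
width: 0.0009
```

```bash
python3 -m inch '[[[0.0004,0.0025,0,0,0,0],[0.0008,0.005,0,0,0,0],[0.0012,0.0075,0,0,0,0],[0.0016,0.01,0,0,0,0]]]'
```

```text
t: 24.48
eef_pos: [0.5749, -0.0311, 0.3312]
ee_rot: [3.141, 0.0, -0.175]
force: [-0.9, -5.7, 0.5]
width: 0.0005
```

```bash
python3 -m inch '[[[0.0004,0.0025,0,0,0,0],[0.0008,0.005,0,0,0,0],[0.0012,0.0075,0,0,0,0],[0.0016,0.01,0,0,0,0]]]'; python3 -c "
from h import *
print(m(arm.get_state()['eef_pos']))"
```

```text
t: 24.98
eef_pos: [0.5752, -0.0291, 0.3312]
ee_rot: [3.141, 0.0, -0.175]
force: [-1.7, -5.1, -0.3]
width: 0.0004
[-0.0001  0.0166]
```

```bash
python3 -m inch '[[[0.0004,0.0025,0,0,0,0],[0.0008,0.005,0,0,0,0],[0.0012,0.0075,0,0,0,0],[0.0016,0.01,0,0,0,0]]]'
```

```text
t: 25.48
eef_pos: [0.5755, -0.0271, 0.3312]
ee_rot: [3.141, 0.0, -0.175]
force: [-0.5, -4.7, 1.3]
width: 0.0006
```

```bash
python3 -m inch '[[[0.0004,0.0025,0,0,0,0],[0.0008,0.005,0,0,0,0],[0.0012,0.0075,0,0,0,0]]]'
```

```text
t: 25.85
eef_pos: [0.5758, -0.0257, 0.3312]
ee_rot: [3.141, 0.0, -0.175]
force: [-1.1, -5.2, 0.4]
width: 0.0001
```

```bash
python3 -m inch '[[[0.0004,0.0025,0,0,0,0],[0.0008,0.005,0,0,0,0],[0.0012,0.0075,0,0,0,0]]]'
```

```text
t: 26.22
eef_pos: [0.576, -0.0241, 0.3312]
ee_rot: [3.141, 0.0, -0.175]
force: [-0.2, -5.9, 0.6]
width: 0.0004
```

```bash
python3 -m inch '[[[0.0004,0.0025,0,0,0,0],[0.0008,0.005,0,0,0,0],[0.0012,0.0075,0,0,0,0]]]'
```

```text
t: 26.6
eef_pos: [0.5763, -0.0226, 0.3312]
ee_rot: [3.141, 0.0, -0.175]
force: [-0.8, -5.0, 0.3]
width: 0.0002
```

```bash
python3 -m inch '[[[0.0003,0.0018,0,0,0,0],[0.0006,0.0036,0,0,0,0],[0.0009,0.0054,0,0,0,0]]]'
```

```text
t: 26.98
eef_pos: [0.5764, -0.0217, 0.3312]
ee_rot: [3.141, 0.0, -0.175]
force: [-1.1, -7.4, 0.4]
width: 0.0002
```

```bash
python3 -m inch '[[[0.0003,0.0018,0,0,0,0],[0.0006,0.0036,0,0,0,0],[0.0009,0.0054,0,0,0,0]]]'
```

```text
t: 27.35
eef_pos: [0.5766, -0.0212, 0.3312]
ee_rot: [3.14, 0.001, -0.175]
force: [0.2, -11.3, 1.4]
width: 0.0004
```

The force stepped from about 5.3 N to about 11 N, so the hatch has met the seal. From here I continue in small steps.

```bash
python3 -m inch '[[[0.0002,0.0014,0,0,0,0],[0.0005,0.0028,0,0,0,0]]]'
```

```text
t: 27.6
eef_pos: [0.5767, -0.0208, 0.3313]
ee_rot: [3.14, 0.001, -0.176]
force: [0.2, -10.9, -0.1]
width: 0.0006
```

```bash
python3 -m inch '[[[0.0002,0.0014,0,0,0,0],[0.0005,0.0028,0,0,0,0]]]'
```

```text
t: 27.85
eef_pos: [0.5768, -0.0202, 0.3313]
ee_rot: [3.14, 0.0, -0.176]
force: [-0.7, -11.1, -0.1]
width: 0.0003
```

```bash
python3 -m inch '[[[0.0002,0.0014,0,0,0,0],[0.0005,0.0028,0,0,0,0]]]'
```

```text
t: 28.1
eef_pos: [0.5769, -0.0197, 0.3313]
ee_rot: [3.14, 0.0, -0.176]
force: [0.3, -11.4, -0.0]
width: 0.0002
```

```bash
python3 -m inch '[[[0.0002,0.0014,0,0,0,0],[0.0005,0.0028,0,0,0,0]]]'
```

```text
t: 28.35
eef_pos: [0.577, -0.0191, 0.3313]
ee_rot: [3.14, 0.0, -0.176]
force: [-0.3, -11.5, -0.2]
width: 0.0002
```

```bash
python3 -m inch '[[[0.0002,0.0012,0,0,0,0],[0.0002,0.0012,0,0,0,0]]]'
```

```text
t: 28.6
eef_pos: [0.5771, -0.0188, 0.3313]
ee_rot: [3.14, 0.0, -0.175]
force: [-0.2, -9.7, -1.1]
width: 0.0004
```

```bash
python3 -m inch '[[[0.0002,0.0012,0,0,0,0],[0.0002,0.0012,0,0,0,0]]]'
```

```text
t: 28.85
eef_pos: [0.5771, -0.0186, 0.3313]
ee_rot: [3.14, 0.0, -0.175]
force: [0.3, -11.2, -0.1]
width: 0.0003
```

```bash
python3 -m inch '[[[0.0002,0.0012,0,0,0,0],[0.0002,0.0012,0,0,0,0]]]'
```

```text
t: 29.1
eef_pos: [0.5772, -0.0184, 0.3313]
ee_rot: [3.14, 0.0, -0.176]
force: [0.2, -10.5, -1.3]
width: 0.0004
```

```bash
python3 -m inch '[[[0.0002,0.0012,0,0,0,0],[0.0002,0.0012,0,0,0,0]]]'
```

```text
t: 29.35
eef_pos: [0.5772, -0.0182, 0.3312]
ee_rot: [3.14, 0.0, -0.176]
force: [0.3, -12.1, 0.6]
width: 0.0007
```

```bash
python3 -m inch '[[[0.0002,0.0012,0,0,0,0],[0.0002,0.0012,0,0,0,0]]]'
```

```text
t: 29.6
eef_pos: [0.5772, -0.0181, 0.3313]
ee_rot: [3.139, 0.001, -0.176]
force: [-0.2, -12.3, -0.8]
width: 0.0005
```

```bash
python3 -m inch '[[[0.0002,0.0012,0,0,0,0],[0.0002,0.0012,0,0,0,0]]]'
```

```text
t: 29.85
eef_pos: [0.5773, -0.018, 0.3313]
ee_rot: [3.139, 0.0, -0.176]
force: [0.1, -13.1, -0.0]
width: 0.0007
```

Steps now yield less motion and the force is rising: about 13 N on the tool, so about 8 N on the seal. That is the stop, so I back off.

```bash
python3 -m inch '[[[-0.001,-0.006,0,0,0,0],[-0.004,-0.024,0,0,0,0],[-0.01,-0.06,0,0,0,0],[-0.02,-0.12,0,0,0,0],[-0.02,-0.12,0.1,0,0,0],[-0.02,-0.12,0.25,0,0,0],[-0.02,-0.12,0.4,0,0,0],[-0.02,-0.12,0.4,0,0,0]]]'; python3 -m inch '[[[-0.15,0.2,0,0,0,0],[-0.3,0.4,0,0,0,0],[-0.3,0.4,0,0,0,0],[-0.3,0.4,0,0,0,0]]]'
python3 - <<'E'
from h import *
import pickle
s=arm.get_state();print(s['eef_pos'])
p=arm.camera_params('wrist'); im=arm.grab_frame('wrist'); pickle.dump((p,im),open('w11.pkl','wb'))
cv2.imwrite('pics/w11.png',cv2.resize(im,(800,600),interpolation=cv2.INTER_CUBIC))
cv2.imwrite('pics/s11.png',cv2.resize(arm.grab_frame('scene')[110:335,140:440],(800,600),interpolation=cv2.INTER_CUBIC))
E
```

```text
t: 30.85
eef_pos: [0.5739, -0.0412, 0.414]
ee_rot: [-3.14, -0.005, -0.175]
force: [-0.1, 0.1, -0.3]
width: 0.0003
t: 31.35
eef_pos: [0.5134, 0.0392, 0.4111]
ee_rot: [-3.142, -0.0, -0.174]
force: [-0.6, -0.3, -0.0]
width: 0.0002
[0.51338916 0.03921456 0.41106238]
```

View pics/w11.png

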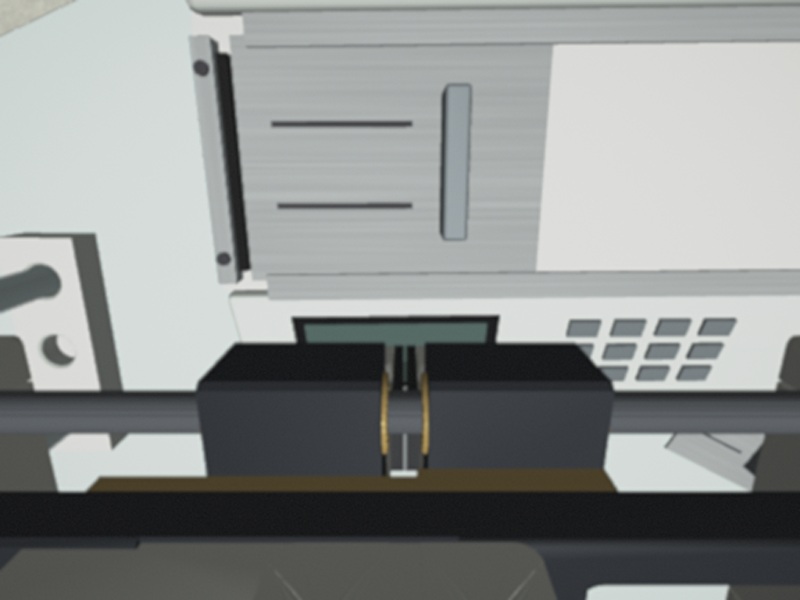

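View pics/s11.png

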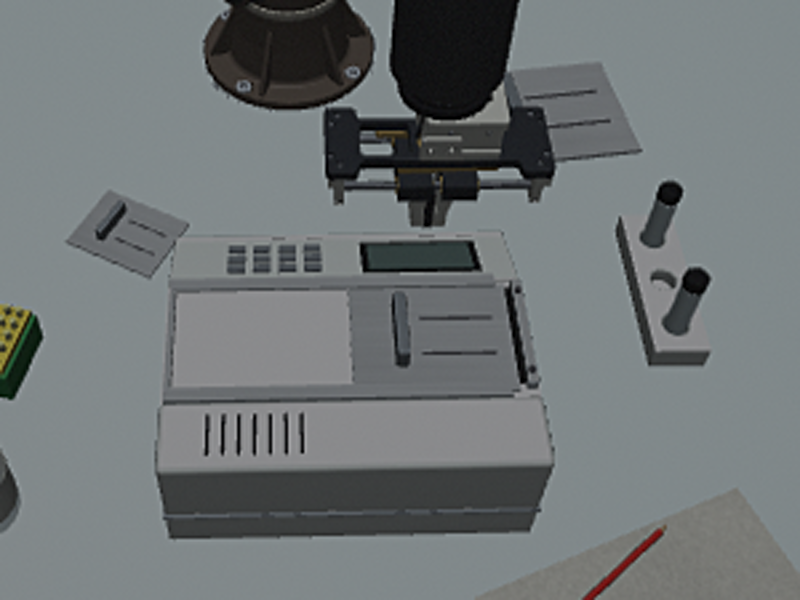

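The pictures show the hatch up against the seal and frame, with its edge at wrist crop x≈240. Both tall vials are upright, and nothing is touching the robot. I'm handing in the job.

Run:
```python
from h import *
import pickle
p,im=pickle.load(open('w11.pkl','rb'));k=1/1.5625
print('hatch +y,-y edges',m(atz(243*k,160*k,p,.146)),m(atz(545*k,155*k,p,.146)))
print(arm.get_state()['force'],arm.job_done())
```

```text
hatch +y,-y edges [0.0036 0.1561] [0.005  0.0028]
the job is handed in; nothing more can be done
[-0.05742354 -0.55662341 -0.24165435] None
```

The cell is in the well and the hatch is closed against its seal. I handed the job in at about 31 s of the 72 s allowed; it gave no verdict.

- **Cell:** I took the short capped cell from the middle hole of the rack and lowered it into the well. It touched bottom where the 65 mm floor height predicted. I eased off before releasing, and the wrist picture then showed it standing in the well.
- **Hatch:** I pushed the hatch's rib with the fingers closed. Drag was about 5 N until it met the seal. The tool force then held at about 11 N for 2.6 mm or more and rose to about 13 N as the motion tailed off. I took that as the stop, at roughly 8 N on the seal.
- **Final position:** By the camera the hatch's origin ended at about y = +79 to +80 mm in the meter's frame, by the push about +81 mm. Both are inside the stated range. The fingers backed off, and the tool force read about zero.
- **Bystanders:** The last pictures show both tall vials upright in the rack. The tip box and bottle, only partly in view, looked undisturbed.
- **Checks that disagreed or were indirect:**
  - The fixed cameras put the cell about 3 mm to one side of where the wrist camera did, so I used the wrist camera.
  - The height of the cell's top measured about 74–75 mm, against the stated 80 mm.
  - I judged how far the seal is pressed in from force and travel, because I could not read it directly.

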